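# Nest the three saucepans on the cork mat with their handles fanned

## Robot

A 6-joint arm with a two-finger parallel gripper is mounted at the origin on the work surface; the furniture and walls round the work are solid. World frame = base frame: x ahead of the robot, y to its left, z up, the work surface at z = 0. Lengths are in m, angles in rad, forces in N, time in s.
With the tool pointing down it reaches from about 0.275 to 0.825 m from the base axis. Payload 5.2 kg.
Tool frame: the origin (TCP) lies at the very end of the fingers, on their centre line; the grasp point (between the pads) lies 19 mm behind it; z points along the fingers, y is the line along which they close (so a half turn about z gives the same grasp; the last joint's range is limited). The gripper opens to 93 mm and grips with 3 to 60 N. Pads are 15 mm wide; open, the fingers measure 128 mm over their backs; the gripper's body (75 mm by 188 mm) begins 65 mm behind the grasp point.
Start: joints at [-1.47, 0.259, 1.535, -0, 1.348, -0.203], TCP at [0.165, -0.525, 0.198] pointing down, gripper open.
Joint ranges: [-3.14, 3.14], [-0.91, 2.08], [0.19, 2.58], [-1.22, 4.36], [0.22, 2.71], [-3.12, 3.12]. Speed limits (rad/s): [2.57, 2.57, 3.14, 3.14, 3.14, 3.14].

## Interface

Orientations are given as a unit quaternion [w, x, y, z].
In Python, from station import env gives the robot as it stands.
- The arm moves only by the tool drive_tool, never from a script. Its argument "series" is a list of rows, each a list of 6 numbers: the shift along the tool's x, y, z in m, then the turn, a rotation vector about the tool's x, y, z in rad. A call has 1 to 12 rows; each row is the pose to reach, as a shift and turn from the pose commanded when the call began, along the tool's axes at that moment; what a row does not reach only later rows make up. A row lasts 1/12 s, in which the tool goes at most 41.7 mm and 7.16 degrees, less where a joint would pass 70% of its speed; a pose out of reach is approached as far as the arm can. A call with a gripper value outside its range is refused whole. "gripper" is the closure in counts, from 0 (fully open) to 255 (shut), set as the call begins (left out, the last holds). The fingers move at their own pace and stop on an object; "squeeze" is the grip in N (left out, the last holds). Time passes only in rows, so rows that repeat a pose let the fingers close. It gives the time, the measured TCP pose, the force and the opening at its end, in the units of the state.
- env.state(): the state, without advancing time (a new reading comes with each control period).
- env.snapshot(name): name is "side" or "top" or "wrist"; returns the picture (400x640x3 uint8, red, green, blue); there is no depth.
- env.camera_model(name): a dict with "vertical_fov" (degrees; the focal length in pixels is half the picture's height over the tangent of half this angle, whatever the lens; pixels are square), "cx", "cy" (the principal point, pixels), "pose" (4x4, takes a point from camera to world coordinates). Camera axes: x right, y up, looking along -z (the intrinsics and any distortion apply to the point x, -y, -z); pixel columns grow to the right and rows downward; lengths in m; the calibration is good to about 2 mm. The wrist camera is an equidistant fisheye: a pixel r from the principal point sees the ray r / f radians off the axis. A picture is of the moment at which its call begins: read the wrist's pose just before it. camera_model takes no time and is no camera call; for the wrist camera it gives the pose at the moment of the call.
- env.job_done(): hands the job in, once; it reports no verdict.
Trained networks look in the newest picture that a camera, given by its name, has taken for a name from the list of things; names that differ only in an ending like _2 or _b are one class to them, and where a whole thing is asked for, a point or a joint stands for the part that bears it (a point fixed in the world has none). Each returns a list of dicts, best first, with "score" (0 to 1); they miss things now and then, are a little off and sometimes report something else, mostly with a low value. They report only what shows in the picture. A call takes as long as a camera call.
- env.search_frame(name, camera): "box" ([centre column, centre row, width, height] in pixels, round what is visible of it).
The state is a dict: "time": time; "joint_positions": joint angles; "qd": joint speeds; "joint_torque": joint torques, N m; "eef_pos": TCP position; "tcp_rot": TCP orientation; "contact_force": force on the tool from outside, world axes, zero at the start; "ft_torque": the same for the moment, N m; "grip_width": finger opening in m.
Only numpy, scipy, OpenCV 4.12 (cv2) and the standard library are available. Lean on these libraries where they do the work, as an engineer would, in place of code of your own. Each camera call takes 0.05 s, during which the arm holds its last target. There are 200 camera calls.

## Task

Put the three copper saucepans away as one nest: the large one upright on the middle of the cork mat, the medium one in it and the small one in that, each set down, not dropped, and sitting flat on the floor of the pan below. Fan the handles like a hand of cards, each about an eighth of a turn (45 degrees) round from the one below and always turning the same way, so that none lies over another and every handle can be taken by itself. Do not shift or knock over the jars, bottles and other things standing round them.

Things in the scene. Friction and masses are not known exactly. Their poses are not given: they have to be found in the camera images.
- cork_mat: Round cork mat, fixed, 140 dia x 8 thick; origin at the centre of its underside, so its top is 8 mm above the origin. It lies at one of the four places in the row, the pans at the other three.
- pan_large_mid (a point): Large copper saucepan, 124 outer diameter at the rim (119 inside, walls 2.5 thick, nearly straight; foot 110 dia), 58 high, floor 3 thick, about 0.30 kg. This point: on its axis, half-way up (29 above its underside). z up, x points along its handle.
- pan_large_grip (a point): Grip point at the centre of the large pan's black handle, 42 mm outside its rim: 104 from the pan's axis along its x, 70.75 above its underside. The handle is a flat-sided bar 14 wide, 18 high, that starts at the rim with its centre line 2 above the rim and rises 1 in 4 outward to 139 from the axis (a thin steel ring beyond it adds 13). Axes as the pan's.
- pan_medium_mid (a point): Medium copper saucepan, 102 outer diameter at the rim (97 inside, walls 2.5 thick, nearly straight; foot 88 dia), 63 high, floor 3 thick, about 0.24 kg. This point: on its axis, half-way up (31.5 above its underside). z up, x points along its handle.
- pan_medium_grip (a point): Grip point at the centre of the medium pan's black handle, 42 mm outside its rim: 93 from the pan's axis along its x, 75.75 above its underside. The handle is a flat-sided bar 14 wide, 18 high, that starts at the rim with its centre line 2 above the rim and rises 1 in 4 outward to 126 from the axis (a thin steel ring beyond it adds 13). Axes as the pan's.
- pan_small_mid (a point): Small copper saucepan, 80 outer diameter at the rim (75 inside, walls 2.5 thick, nearly straight; foot 66 dia), 68 high, floor 3 thick, about 0.18 kg. This point: on its axis, half-way up (34 above its underside). z up, x points along its handle.
- pan_small_grip (a point): Grip point at the centre of the small pan's black handle, 42 mm outside its rim: 82 from the pan's axis along its x, 80.75 above its underside. The handle is a flat-sided bar 14 wide, 18 high, that starts at the rim with its centre line 2 above the rim and rises 1 in 4 outward to 113 from the axis (a thin steel ring beyond it adds 13). Axes as the pan's.
- pan_large: Large pan, origin at the centre of its underside, x along its handle.
- pan_medium: Medium pan, origin at the centre of its underside, x along its handle. Seated in the large pan its underside is 3 above the large one's and its rim 8 higher; its handle then passes 3 over the large rim, and would strike the large handle if laid over it.
- pan_small: Small pan, origin at the centre of its underside, x along its handle. Seated in the medium pan its underside is 3 above the medium one's and its rim 8 higher; its handle would strike the medium handle if laid over it.
- salt_shaker: Bystander, loose: clear-glass salt shaker with grey cap, 44 dia x 90 high; origin at the centre of its underside.
- spice_green: Bystander, loose: spice jar with green cap, 42 dia x 99 high; origin at the centre of its underside.
- spice_white: Bystander, loose: spice jar with white cap, 43 dia x 100 high; origin at the centre of its underside.
- spice_red: Bystander, loose: spice jar with red cap, 46 dia x 98 high; stands close to the mat, on the robot's side of it; origin at the centre of its underside.
- jam_jar: Bystander, loose: jam jar with white lid, 65 dia x 94 high; origin at the centre of its underside.
- egg_timer: Bystander, loose: white and red wind-up egg timer, 62 dia x 64 high; origin at the centre of its underside.
- honey_jar: Bystander, loose: honey jar with red lid, 62 dia x 86 high; origin at the centre of its underside.
- tall_bottle: Bystander, loose: clear bottle with cork, 68 dia x 276 high; origin at the centre of its underside.
- pepper_mill: Bystander, loose: wooden pepper mill, 58 dia x 170 high; origin at the centre of its underside.
- short_bottle: Bystander, loose: clear bottle with cork, 72 dia x 236 high; origin at the centre of its underside.
- canister_left: Bystander, fixed: cream lidded canister, 92 dia x 120 high; origin at the centre of its underside.
- canister_right: Bystander, fixed: cream lidded canister, 92 dia x 120 high; origin at the centre of its underside.

How it is judged:
At the end, for the whole second after the job is handed in: Large pan on the mat, axes within 22 mm; medium seated in it, small in the medium (axes within 14 mm, height within 4 mm, all within 2.8 deg of upright); seen from above each handle is 22 to 70 deg round from the one below, both in the same sense (either); all released and at rest (horizontal distance between pan_large_mid and cork_mat below 0.022 m and z of pan_large_mid in the frame of cork_mat between 0.033 and 0.041 m and angle between each of pan_large_mid, pan_medium_mid, pan_small_mid's own z axis and vertical below 0.05 rad and horizontal distance between pan_medium_mid and pan_large_mid below 0.014 m and z of pan_medium_mid in the frame of pan_large_mid between 0.0015 and 0.0095 m and angle between the x axis of pan_medium_mid and the x axis of pan_large_mid, either way round between 0.38 and 1.22 rad and horizontal distance between pan_small_mid and pan_medium_mid below 0.014 m and z of pan_small_mid in the frame of pan_medium_mid between 0.0015 and 0.0095 m and angle between the x axis of pan_small_mid and the x axis of pan_medium_mid, either way round between 0.38 and 1.22 rad and ((x of pan_medium_grip in the frame of pan_large_mid above 0 m and y of pan_medium_grip in the frame of pan_large_mid above 0 m and x of pan_small_grip in the frame of pan_medium_mid above 0 m and y of pan_small_grip in the frame of pan_medium_mid above 0 m) or (x of pan_medium_grip in the frame of pan_large_mid above 0 m and y of pan_medium_grip in the frame of pan_large_mid below 0 m and x of pan_small_grip in the frame of pan_medium_mid above 0 m and y of pan_small_grip in the frame of pan_medium_mid below 0 m)) and linear speed of each of pan_large, pan_medium, pan_small below 0.02 m/s); the robot touches nothing.
It fails at once if a jar, shaker, bottle, mill or timer standing round is shifted more than 25 mm or tilted more than 20 degrees (distance of any of salt_shaker, spice_green, spice_white, spice_red, jam_jar, egg_timer, honey_jar, tall_bottle, pepper_mill, short_bottle from where it was at the start of the episode above 0.025 m or angle between any of salt_shaker, spice_green, spice_white, spice_red, jam_jar, egg_timer, honey_jar, tall_bottle, pepper_mill, short_bottle's own z axis and vertical above 0.35 rad).
It fails at once if a pan is dropped: it falls at over 0.5 m/s (more than about 13 mm of free fall) out of the fingers ((linear speed of pan_large above 0.5 m/s and contact force between the fingers and pan_large below 0.2 N) or (linear speed of pan_medium above 0.5 m/s and contact force between the fingers and pan_medium below 0.2 N) or (linear speed of pan_small above 0.5 m/s and contact force between the fingers and pan_small below 0.2 N)).
It also fails if it takes over 72 s, if anything falls off the work surface, if the arm or the gripper's body presses on something with over 40 N, if the wrist force passes 120 N, or if a joint passes its speed limit or range.

## Working session

There is one attempt and no reset: what is moved stays moved. The work goes in short steps, Python scripts to look and compute and a tool call to move; the robot and the scene stay as the last step left them, time stands still between calls to the robot, and variables do not carry over. Pictures are saved under pics/ and viewed, on a budget of 10 in all, crops included, one or two more only if the job needs it, and the job is handed in when it is done.

Besides the shell and the picture viewer there is one more tool, called after "Emit:" in YAML: its name, and indented under it one key for each argument. drive_tool: Moves the arm, as the interface text tells. Its arguments: {"type":"object","properties":{"series":{"type":"array","items":{"type":"array","items":{"type":"number"}}},"gripper":{"type":"number"},"squeeze":{"type":"number"}},"required":["series"]}

```bash
ls; mkdir -p pics
cat > h.py <<'E'
import numpy as np, cv2
from station import env
def snap(n,f):
    im=env.snapshot(n); cv2.imwrite('pics/'+f+'.png',im[:,:,::-1]); return im
def ray(n,u,v,cm=None):
    c=cm or env.camera_model(n); T=np.array(c['pose']); f=200/np.tan(np.radians(c['vertical_fov'])/2)
    a=np.array([(u-c['cx'])/f,(v-c['cy'])/f])
    if n=='wrist':
        r=np.hypot(*a); d=np.array([a[0]/max(r,1e-9)*np.sin(r),-a[1]/max(r,1e-9)*np.sin(r),-np.cos(r)])
    else: d=np.array([a[0],-a[1],-1.])
    return T[:3,3],T[:3,:3]@d
def atz(n,u,v,z,cm=None):
    o,d=ray(n,u,v,cm); return o+d*(z-o[2])/d[2]
def proj(n,P,cm=None):
    c=cm or env.camera_model(n); T=np.array(c['pose']); f=200/np.tan(np.radians(c['vertical_fov'])/2)
    p=T[:3,:3].T@(np.array(P)-T[:3,3]); x,y,z=p[0],-p[1],-p[2]
    if n=='wrist':
        q=np.hypot(x,y); t=np.arctan2(q,z); return c['cx']+f*t*x/q, c['cy']+f*t*y/q
    return c['cx']+f*x/z, c['cy']+f*y/z
E
python3 - <<'E'
from h import *
print(env.state())
for n in ['top','side','wrist']:
    im=snap(n,n+'0'); c=env.camera_model(n); print(n,c['vertical_fov'],c['cx'],c['cy'],np.round(c['pose'],3).tolist())
for k in ['cork_mat','pan_large','pan_medium','pan_small','pan_large_grip']:
    print(k,[(np.round(d['box'],0).tolist(),round(d['score'],2)) for d in env.search_frame(k,'top')[:3]])
E
```

```text
pics
{'time': 0.0, 'joint_positions': array([-1.46978928e+00,  2.59353643e-01,  1.53606755e+00, -2.64977320e-05,
        1.34805577e+00, -2.02790548e-01]), 'qd': array([-4.02118371e-04,  1.00518327e-03, -6.11169371e-04, -6.77954109e-04,
       -5.73154240e-04,  7.17295113e-06]), 'joint_torque': array([-1.43120822e-03, -4.37305105e+01, -2.84004235e+01,  7.18432828e-02,
        4.14555520e-02, -1.30132266e-04]), 'eef_pos': array([ 0.16448605, -0.52419788,  0.19761829]), 'tcp_rot': array([-9.41592649e-04,  9.88484660e-01,  1.51318174e-01,  3.50251660e-05]), 'contact_force': array([-1.1750434 ,  0.46059267,  0.06713496]), 'ft_torque': array([-0.0273544 , -0.01196518, -0.00494626]), 'grip_width': 0.09272958619199234}
top 45.26601491081205 320.9024083758691 196.82220311860203 [[-0.01, 0.993, -0.118, 0.326], [-1.0, -0.009, 0.009, -0.122], [0.008, 0.118, 0.993, 1.665], [0.0, 0.0, 0.0, 1.0]]
side 54.82706615710268 315.776812886318 198.0231428189898 [[-1.0, -0.001, 0.007, 0.531], [0.007, -0.552, 0.834, 0.918], [0.003, 0.834, 0.552, 0.748], [0.0, 0.0, 0.0, 1.0]]
wrist 65.70646984690485 319.7232760390349 197.93256575816656 [[0.298, 0.912, 0.283, 0.243], [-0.955, 0.285, 0.086, -0.501], [-0.002, -0.296, 0.955, 0.383], [0.0, 0.0, 0.0, 1.0]]
cork_mat [([331.0, 197.0, 40.0, 41.0], 0.92)]
pan_large [([227.0, 209.0, 36.0, 56.0], 0.59)]
pan_medium [([276.0, 196.0, 35.0, 47.0], 0.81)]
pan_small [([381.0, 209.0, 28.0, 47.0], 0.68), ([253.0, 158.0, 13.0, 17.0], 0.53)]
pan_large_grip [([226.0, 204.0, 36.0, 55.0], 0.81)]
```

Run:
```python
import cv2
im=cv2.imread('pics/top0.png')[100:280,190:430]
cv2.imwrite('pics/topc.png',cv2.resize(im,None,fx=3.33,fy=3.33,interpolation=cv2.INTER_CUBIC))
```

```text
(no output)
```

View pics/topc.png

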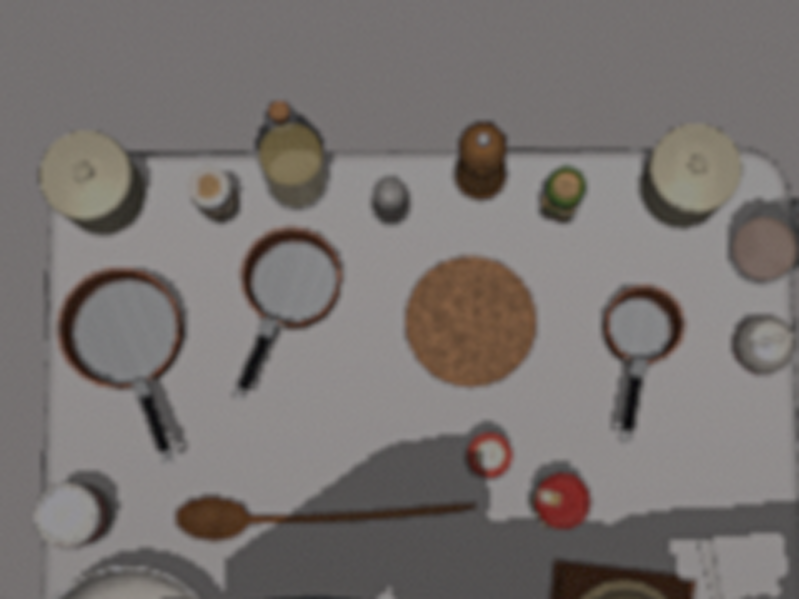

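View pics/side0.png

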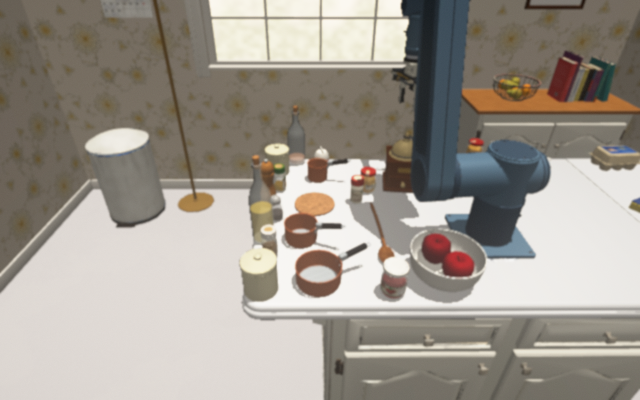

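The top view (crop scale about 1 mm/px) shows, left to right:

| Item | Crop position (px) | Handle end (px) |
|---|---|---|
| Large pan | (122,328) | (170,455) |
| Medium pan | (292,278) | (240,393) |
| Mat | (471,320) | – |
| Small pan | (643,325) | (625,437) |
| Red spice jar | (490,453) | – |
| Pepper mill | (482,140–180) | – |
| Green spice jar | (562,190) | – |

The side view agrees with this layout, and nothing is lying on a handle.

```bash
cat >> h.py <<'E'
from scipy.spatial.transform import Rotation as R
def yawR(yaw):  # tool down, tool x at yaw (deg)
    a=np.radians(yaw); x=np.array([np.cos(a),np.sin(a),0]); z=np.array([0,0,-1.]); return np.c_[x,np.cross(z,x),z]
def goal(p,yaw,frm=None):
    s=env.state()
    if frm is None: p0=s['eef_pos']; R0=R.from_quat(s['tcp_rot'],scalar_first=True).as_matrix()
    else: p0=np.array(frm[0]); R0=yawR(frm[1])
    d=R0.T@(np.array(p)-p0); rv=R.from_matrix(R0.T@yawR(yaw)).as_rotvec()
    print('t',round(s['time'],2),'delta',np.round(d,4).tolist(),np.round(rv,3).tolist(),'rows',round(max(np.linalg.norm(d)/.0417,np.degrees(np.linalg.norm(rv))/7.16),1))
def pos(): 
    s=env.state(); m=R.from_quat(s['tcp_rot'],scalar_first=True).as_matrix()
    print('t',round(s['time'],2),'tcp',np.round(s['eef_pos'],4),'yaw',round(np.degrees(np.arctan2(m[1,0],m[0,0])),2),'zax',np.round(m[:,2],3),'F',np.round(s['contact_force'],1),'w',round(s['grip_width'],4),'J6',round(s['joint_positions'][5],2))
E
python3 - <<'E'
from h import *
def C(U,V,z): return atz('top',190+(U+.5)/3.33-.5,100+(V+.5)/3.33-.5,z)
P={}
for k,U,V,z in [('mat',471,320,.008),('L',122,328,.058),('M',292,278,.063),('S',643,325,.068),('Lh',169,453,.081),('Mh',240,392,.084),('Sh',625,435,.087),('red',490,453,.098),('mill',482,140,.165),('green',565,186,.099),('salt',390,192,.09),('honey',562,498,.086),('canR',697,163,.12),('tallR',763,247,.2)]:
    P[k]=C(U,V,z); print(k,np.round(P[k],3))
for a in 'LMS':
    d=P[a+'h']-P[a]; print(a,np.degrees(np.arctan2(d[1],d[0])),np.hypot(d[0],d[1]))
for k in ['red','mill','green','salt','honey','L','M','S']:
    d=P[k]-P['mat']; print(k,np.degrees(np.arctan2(d[1],d[0])).round(0),np.hypot(d[0],d[1]).round(3))
for k in 'LMS':
    a=np.arctan2(*(P[k+'h']-P[k])[[1,0]]); g=P[k][:2]+.09*np.array([np.cos(a),np.sin(a)])
    goal([*g,.15],np.degrees(a))
E
```

```text
mat [ 0.527 -0.172  0.008]
L [0.516 0.182 0.058]
M [0.565 0.01  0.063]
S [ 0.513 -0.344  0.068]
Lh [0.389 0.13  0.081]
Mh [0.448 0.06  0.084]
Sh [ 0.402 -0.32   0.087]
red [ 0.385 -0.186  0.098]
mill [ 0.682 -0.18   0.165]
green [ 0.65  -0.265  0.099]
salt [ 0.647 -0.09   0.09 ]
honey [ 0.341 -0.257  0.086]
canR [ 0.668 -0.394  0.12 ]
tallR [ 0.57  -0.439  0.2  ]
L -157.67442504436977 0.13782425897384248
M 156.95803862517377 0.12694521841550907
S 168.2325811986529 0.11383151297150837
red -174.0 0.143
mill -3.0 0.155
green -37.0 0.154
salt 34.0 0.145
honey -156.0 0.205
L 92.0 0.355
M 78.0 0.186
S -95.0 0.172
t 0.4 delta [0.4574, -0.5619, 0.0485] [-0.0, 0.0, 3.056] rows 24.5
t 0.4 delta [0.4736, -0.4491, 0.0485] [-0.0, -0.0, -2.436] rows 19.5
t 0.4 delta [0.3082, -0.1124, 0.0484] [-0.0, -0.0, -2.632] rows 21.1
```

Run:
```python
from h import *
pos(); s=env.state()['eef_pos']
goal([*s[:2],.29],22)
goal([.43,.148,.19],22.3)
```

```text
t 0.4 tcp [ 0.1645 -0.5247  0.1983] yaw 17.4 zax [-0.  0. -1.] F [-0.5  0.7  0.3] w 0.0931 J6 -0.2
t 0.4 delta [0.0, -0.0, -0.0917] [-0.0, -0.0, -0.08] rows 2.2
t 0.4 delta [0.4545, -0.5625, 0.0085] [-0.0, -0.0, -0.085] rows 17.3
```

Emit:
drive_tool:
  series:
    - [0,0,-0.04,0,0,0]
    - [0,0,-0.07,0,0,0]
    - [0.03,-0.03,-0.08,0,0,0]
    - [0.06,-0.06,-0.08,0,0,0]
  gripper: 100
  squeeze: 60

```text
time: 0.73
eef_pos: [0.2025, -0.4542, 0.2812]
tcp_rot: [0.003, 0.989, 0.15, 0.0]
contact_force: [1.5, -0.3, 0.7]
grip_width: 0.0709
```

Emit:
drive_tool:
  series:
    - [0.025,-0.031,0,0,0,0]
    - [0.05,-0.062,0,0,0,0]
    - [0.075,-0.093,0,0,0,0]
    - [0.1,-0.124,0,0,0,0]
    - [0.125,-0.155,0,0,0,0]
    - [0.15,-0.186,0,0,0,0]
    - [0.175,-0.217,0,0,0,0]
    - [0.2,-0.248,0,0,0,0]
    - [0.225,-0.279,0,0,0,-0.085]
    - [0.25,-0.31,0,0,0,-0.085]
    - [0.275,-0.341,0,0,0,-0.085]
    - [0.3,-0.372,0,0,0,-0.085]

```text
time: 1.73
eef_pos: [0.3778, -0.0052, 0.2788]
tcp_rot: [0.0, 0.981, 0.193, 0.001]
contact_force: [0.5, -0.8, -0.2]
grip_width: 0.0565
```

Run:
```python
from h import *
pos()
goal([.43,.148,.19],22.3)
```

```text
t 1.73 tcp [ 0.3778 -0.0052  0.2788] yaw 22.27 zax [ 0.001 -0.001 -1.   ] F [ 0.5 -0.8 -0.2] w 0.0565 J6 0.87
t 1.73 delta [0.1063, -0.1221, 0.0888] [0.001, -0.001, -0.001] rows 4.4
```

Emit:
drive_tool:
  series:
    - [0.027,-0.03,0.01,0,0,0]
    - [0.053,-0.061,0.03,0,0,0]
    - [0.08,-0.092,0.055,0,0,0]
    - [0.106,-0.122,0.075,0,0,0]
    - [0.106,-0.122,0.075,0,0,0]
    - [0.106,-0.122,0.075,0,0,0]

```text
time: 2.23
eef_pos: [0.4284, 0.148, 0.2015]
tcp_rot: [-0.0, 0.981, 0.195, -0.002]
contact_force: [0.2, -0.3, -0.2]
grip_width: 0.0568
```

Run:
```python
from h import *
pos(); snap('wrist','w1'); cm=env.camera_model('wrist')
for f in np.linspace(0,1,1): print([np.round(proj('wrist',p,cm),0) for p in ([.516,.182,.058],[.389,.13,.081],[.433,.148,.068])])
```

```text
t 2.23 tcp [0.4284 0.148  0.2015] yaw 22.51 zax [-0.004  0.    -1.   ] F [ 0.2 -0.3 -0.2] w 0.0568 J6 1.26
[array([319.,  93.]), array([319., 224.]), array([319., 178.])]
```

View pics/w1.png

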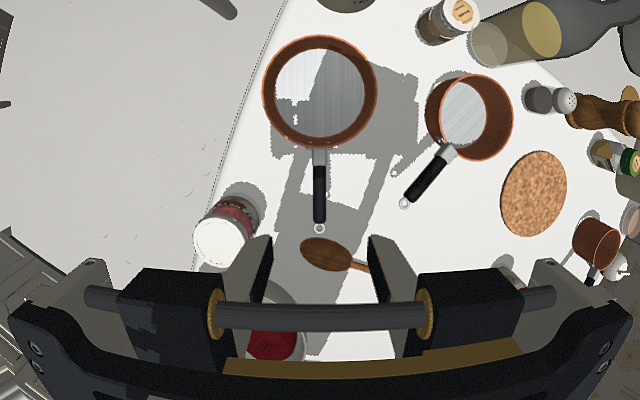

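The wrist view shows the large handle centred under the fingers: handle column 319, rows 165–222, rim centre (319.5, 91). This agrees with the map (319, 93). Next: descend and grip.

Emit:
drive_tool:
  series:
    - [0.006,0,0.04,0,0,0]
    - [0.006,0,0.08,0,0,0]
    - [0.006,0,0.11,0,0,0]
    - [0.006,0,0.135,0,0,0]
    - [0.006,0,0.154,0,0,0]
    - [0.006,0,0.154,0,0,0]
    - [0.006,0,0.154,0,0,0]

```text
time: 2.87
eef_pos: [0.4352, 0.1467, 0.05]
tcp_rot: [0.0, 0.981, 0.192, -0.0]
contact_force: [0.6, 0.2, 0.1]
grip_width: 0.0566
```

Emit:
drive_tool:
  series:
    - [0,0,0,0,0,0]
    - [0,0,0,0,0,0]
    - [0,0,0,0,0,0]
    - [0,0,0,0,0,0]
    - [0,0,0,0,0,0]
    - [0,0,0,0,0,0]
    - [0,0,0,0,0,0]
    - [0,0,0,0,0,0]
  gripper: 255
  squeeze: 60

```text
time: 3.53
eef_pos: [0.4349, 0.1484, 0.0496]
tcp_rot: [-0.0, 0.981, 0.193, 0.0]
contact_force: [-0.8, 2.1, 3.2]
grip_width: 0.0131
```

Emit:
drive_tool:
  series:
    - [0,0,-0.005,0,0,0]
    - [0,0,-0.01,0,0,0]
    - [0,0,-0.02,0,0,0]
    - [0,0,-0.03,0,0,0]
    - [0,0,-0.045,0,0,0]
    - [0,0,-0.06,0,0,0]
    - [0,0,-0.075,0,0,0]
    - [0,0,-0.09,0,0,0]
    - [0,0,-0.105,0,0,0]
    - [0,0,-0.115,0,0,0]
    - [0,0,-0.12,0,0,0]
    - [0,0,-0.12,0,0,0]

```text
time: 4.53
eef_pos: [0.4355, 0.1481, 0.1703]
tcp_rot: [0.0, 0.981, 0.193, 0.001]
contact_force: [-0.2, -0.2, -3.0]
grip_width: 0.0131
```

Run:
```python
from h import *
pos(); snap('wrist','w2'); snap('side','s2')
a=cv2.imread('pics/w2.png')[:240,120:520]; b=cv2.imread('pics/s2.png')[130:330,230:430]
b=cv2.resize(b,(400,400))
cv2.imwrite('pics/c2.png',np.hstack([cv2.copyMakeBorder(a,0,160,0,0,cv2.BORDER_CONSTANT),b]))
```

```text
t 4.53 tcp [0.4355 0.1481 0.1703] yaw 22.28 zax [ 0.002  0.    -1.   ] F [-0.2 -0.2 -3. ] w 0.0131 J6 1.27
```

View pics/c2.png

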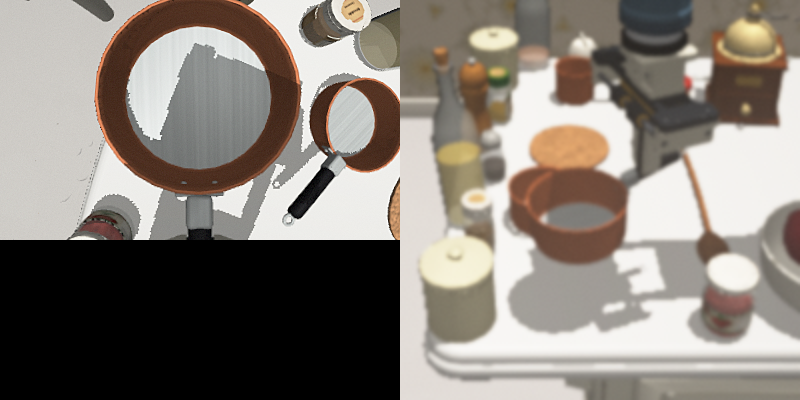

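The large pan is up and level: rim centre (318, 92) in the wrist view, with the bottom clear of the medium pan. Next I carry it to the mat, turning about its axis.

```bash
cat >> h.py <<'E'
def carry(c0,c1,y0,y1,z0,z1,r,n):
    "rows (cumulative, in tool frame at start) moving the pan axis c0->c1 while yaw y0->y1; tool at axis - r*(cos yaw,sin yaw)"
    u=lambda y: np.array([np.cos(np.radians(y)),np.sin(np.radians(y))])
    T=lambda c,y,z: np.array([*(np.array(c)-r*u(y)),z])
    R0=yawR(y0); p0=T(c0,y0,z0)
    for k in range(1,n+1):
        s=k/n; s=s*s*(3-2*s); s=.5*s+.5*k/n; y=y0+s*(y1-y0); c=np.array(c0)+s*(np.array(c1)-c0)
        print('[%.3f,%.3f,%.3f,0,0,%.2f],'%(*(R0.T@(T(c,y,z0+s*(z1-z0))-p0)),-np.radians(y-y0)),end='')
    print()
E
python3 - <<'E'
from h import *
cm=env.camera_model('wrist'); s=env.state()['eef_pos']
c=s[:2]+.088*np.array([np.cos(np.radians(22.3)),np.sin(np.radians(22.3))]); print(c)
for a in (0,90,180,270):
    t=np.radians(a+22.3); print(a,np.round(proj('wrist',[c[0]+.062*np.cos(t),c[1]+.062*np.sin(t),.058+.1207],cm),0))
m=np.array([c[0]*.5+.527*.5,.0])
carry(c,m,22.3,66,.17,.17,.088,9)
carry(m,[.527,-.172],66,110,.17,.17,.088,9)
E
```

```text
[0.51592562 0.18140219]
0 [318. -10.]
90 [211.  98.]
180 [318. 201.]
270 [425.  98.]
[-0.004,0.017,0.000,0,0,-0.06],[-0.010,0.041,0.000,0,0,-0.13],[-0.017,0.070,0.000,0,0,-0.23],[-0.023,0.102,0.000,0,0,-0.33],[-0.028,0.134,0.000,0,0,-0.43],[-0.032,0.165,0.000,0,0,-0.54],[-0.036,0.192,0.000,0,0,-0.63],[-0.038,0.215,0.000,0,0,-0.71],[-0.039,0.231,0.000,0,0,-0.76],
[-0.011,0.010,0.000,0,0,-0.06],[-0.026,0.025,0.000,0,0,-0.13],[-0.044,0.042,0.000,0,0,-0.23],[-0.062,0.061,0.000,0,0,-0.33],[-0.080,0.080,0.000,0,0,-0.44],[-0.096,0.098,0.000,0,0,-0.54],[-0.111,0.114,0.000,0,0,-0.63],[-0.122,0.127,0.000,0,0,-0.71],[-0.130,0.136,0.000,0,0,-0.77],
```

Emit:
drive_tool:
  series:
    - [-0.004,0.017,0,0,0,-0.06]
    - [-0.01,0.041,0,0,0,-0.13]
    - [-0.017,0.07,0,0,0,-0.23]
    - [-0.023,0.102,0,0,0,-0.33]
    - [-0.028,0.134,0,0,0,-0.43]
    - [-0.032,0.165,0,0,0,-0.54]
    - [-0.036,0.192,0,0,0,-0.63]
    - [-0.038,0.215,0,0,0,-0.71]
    - [-0.039,0.231,0,0,0,-0.76]

```text
time: 5.38
eef_pos: [0.4863, -0.0828, 0.1682]
tcp_rot: [-0.0, 0.839, 0.544, -0.001]
contact_force: [1.0, -0.1, -4.4]
grip_width: 0.0131
```

Emit:
drive_tool:
  series:
    - [-0.011,0.01,0,0,0,-0.06]
    - [-0.026,0.025,0,0,0,-0.13]
    - [-0.044,0.042,0,0,0,-0.23]
    - [-0.062,0.061,0,0,0,-0.33]
    - [-0.08,0.08,0,0,0,-0.44]
    - [-0.096,0.098,0,0,0,-0.54]
    - [-0.111,0.114,0,0,0,-0.63]
    - [-0.122,0.127,0,0,0,-0.71]
    - [-0.13,0.136,0,0,0,-0.77]
    - [-0.13,0.136,0,0,0,-0.77]
    - [-0.13,0.136,0,0,0,-0.77]

```text
time: 6.3
eef_pos: [0.5568, -0.2547, 0.1678]
tcp_rot: [-0.001, 0.575, 0.818, 0.0]
contact_force: [0.2, 0.6, -3.1]
grip_width: 0.0132
```

Run:
```python
from h import *
pos(); t=np.radians(110); goal([.527-.088*np.cos(t),-.172-.088*np.sin(t),.075],110)
snap('wrist','w3')
```

```text
t 6.3 tcp [ 0.5568 -0.2547  0.1678] yaw 109.77 zax [-0.002  0.002 -1.   ] F [ 0.2  0.6 -3.1] w 0.0132 J6 -0.96
t 6.3 delta [-0.0003, 0.0004, 0.0928] [-0.001, -0.002, -0.004] rows 2.2
```

View pics/w3.png

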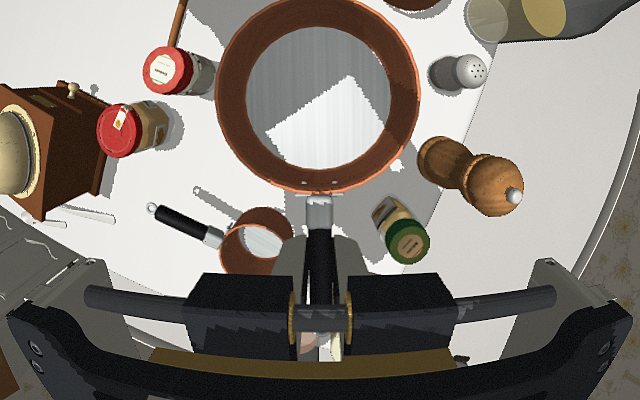

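Large pan is over the mat: rim centre (318, 90), with the red jar, mill and green jar all clear of pan and gripper. I lower it slowly.

Emit:
drive_tool:
  series:
    - [0,0,0.015,0,0,0]
    - [0,0,0.035,0,0,0]
    - [0,0,0.055,0,0,0]
    - [0,0,0.075,0,0,0]
    - [0,0,0.088,0,0,0]
    - [0,0,0.093,0,0,0]
    - [0,0,0.097,0,0,0]
    - [0,0,0.1,0,0,0]
    - [0,0,0.103,0,0,0]
    - [0,0,0.106,0,0,0]
    - [0,0,0.109,0,0,0]
    - [0,0,0.111,0,0,0]

```text
time: 7.35
eef_pos: [0.5578, -0.2552, 0.0589]
tcp_rot: [0.001, 0.574, 0.819, -0.0]
contact_force: [0.5, -1.5, -1.0]
grip_width: 0.0134
```

Emit:
drive_tool:
  series:
    - [0,0,0,0,0,0]
    - [0,0,0,0,0,0]

```text
time: 7.52
eef_pos: [0.5576, -0.255, 0.0588]
tcp_rot: [0.0, 0.574, 0.819, 0.0]
contact_force: [0.5, -0.2, -1.7]
grip_width: 0.0132
```

Emit:
drive_tool:
  series:
    - [0,0,0.001,0,0,0]
    - [0,0,0.002,0,0,0]
    - [0,0,0.002,0,0,0]
  squeeze: 10

```text
time: 7.77
eef_pos: [0.5577, -0.2555, 0.0575]
tcp_rot: [0.001, 0.574, 0.819, -0.0]
contact_force: [-1.7, -0.8, 4.6]
grip_width: 0.014
```

Emit:
drive_tool:
  series:
    - [0,0,0,0,0,0]
    - [0,0,0,0,0,0]
    - [0,0,0,0,0,0]
    - [0,0,0,0,0,0]
    - [0,0,0,0,0,0]
  gripper: 150

```text
time: 8.18
eef_pos: [0.5572, -0.2545, 0.0562]
tcp_rot: [-0.0, 0.574, 0.819, 0.0]
contact_force: [0.3, -0.0, -0.0]
grip_width: 0.0375
```

Emit:
drive_tool:
  series:
    - [0,0,-0.01,0,0,0]
    - [0,0,-0.03,0,0,0]
    - [0,0,-0.06,0,0,0]
    - [0,0,-0.09,0,0,0]
    - [0,0,-0.115,0,0,0]
    - [0,0,-0.115,0,0,0]
    - [0,0,-0.115,0,0,0]

```text
time: 8.77
eef_pos: [0.5584, -0.2554, 0.1741]
tcp_rot: [0.002, 0.574, 0.819, 0.0]
contact_force: [0.9, -0.1, -0.3]
grip_width: 0.0383
```

Run:
```python
from h import *
pos(); snap('wrist','w4'); cm=env.camera_model('wrist')
for nm,c,r,z in (('rim',[.527,-.172],.062,.066),('foot',[.527,-.172],.07,.008)):
  for a in (0,90,180,270):
    t=np.radians(a+110); print(nm,a,np.round(proj('wrist',[c[0]+r*np.cos(t),c[1]+r*np.sin(t),z],cm),0))
```

```text
t 8.77 tcp [ 0.5584 -0.2554  0.1741] yaw 109.95 zax [ 0.004 -0.003 -1.   ] F [ 0.9 -0.1 -0.3] w 0.0383 J6 -0.96
rim 0 [320.  33.]
rim 90 [254. 100.]
rim 180 [320. 163.]
rim 270 [386.  99.]
foot 0 [320.  38.]
foot 90 [258. 100.]
foot 180 [320. 161.]
foot 270 [382. 100.]
```

View pics/w4.png

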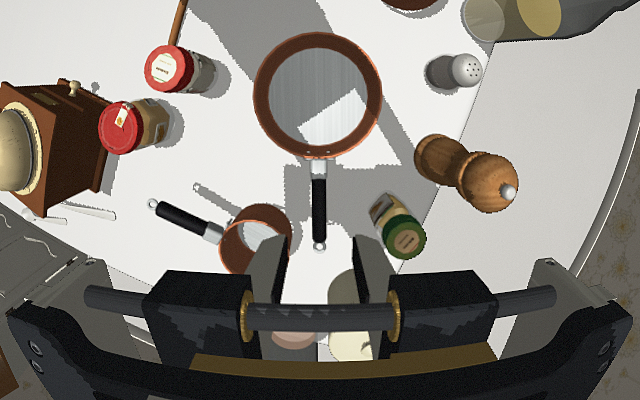

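Large pan is on the mat: rim centre (317.5, 95.5) against (320, 98) predicted, so about 3 mm off centre. The handle points straight down the image (-70°). The bystanders are unmoved. On to the medium pan.

Run:
```python
from h import *
s=env.state()['eef_pos']
a=np.array([.53,-.11,.19])
goal(a,43); goal([.488,.0425,.19],-23,(a,43))
```

```text
t 8.82 delta [0.1454, 0.0236, -0.018] [0.001, 0.0, 1.168] rows 9.4
t 8.82 delta [0.0733, -0.1402, 0.0] [0.0, 0.0, 1.152] rows 9.2
```

Emit:
drive_tool:
  series:
    - [0.01,0.002,-0.01,0,0,0.1]
    - [0.03,0.005,-0.018,0,0,0.22]
    - [0.046,0.008,-0.018,0,0,0.34]
    - [0.062,0.011,-0.018,0,0,0.46]
    - [0.078,0.013,-0.018,0,0,0.58]
    - [0.094,0.015,-0.018,0,0,0.7]
    - [0.11,0.018,-0.018,0,0,0.82]
    - [0.125,0.02,-0.018,0,0,0.94]
    - [0.136,0.022,-0.018,0,0,1.06]
    - [0.145,0.024,-0.018,0,0,1.168]
  gripper: 110

```text
time: 9.65
eef_pos: [0.529, -0.1087, 0.1878]
tcp_rot: [-0.001, 0.931, 0.364, -0.001]
contact_force: [0.3, -0.3, 0.1]
grip_width: 0.0528
```

Emit:
drive_tool:
  series:
    - [0.008,-0.015,0,0,0,0.12]
    - [0.015,-0.03,0,0,0,0.24]
    - [0.023,-0.045,0,0,0,0.36]
    - [0.031,-0.06,0,0,0,0.48]
    - [0.04,-0.077,0,0,0,0.6]
    - [0.048,-0.093,0,0,0,0.72]
    - [0.056,-0.108,0,0,0,0.84]
    - [0.064,-0.123,0,0,0,0.96]
    - [0.07,-0.134,0,0,0,1.06]
    - [0.073,-0.14,0,0,0,1.15]
    - [0.073,-0.14,0,0,0,1.15]
    - [0.073,-0.14,0,0,0,1.15]

```text
time: 10.65
eef_pos: [0.4875, 0.0422, 0.1883]
tcp_rot: [0.0, 0.981, -0.196, -0.001]
contact_force: [-0.2, 0.3, -0.5]
grip_width: 0.0526
```

Run:
```python
from h import *
pos(); snap('wrist','w5'); cm=env.camera_model('wrist')
c=np.array([.565,.01])
for a in (0,90,180,270):
    t=np.radians(a-23); print(a,np.round(proj('wrist',[c[0]+.051*np.cos(t),c[1]+.051*np.sin(t),.063],cm),0))
t=np.radians(157)
print('hend',np.round(proj('wrist',[c[0]+.126*np.cos(t),c[1]+.126*np.sin(t),.084],cm),0))
```

```text
t 10.65 tcp [0.4875 0.0422 0.1883] yaw -22.66 zax [-0.002  0.    -1.   ] F [-0.2  0.3 -0.5] w 0.0526 J6 1.82
0 [318.  54.]
90 [267. 105.]
180 [318. 155.]
270 [369. 105.]
hend [317. 231.]
```

View pics/w5.png

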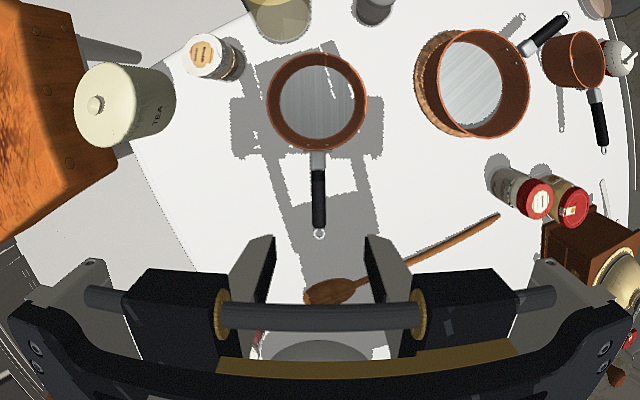

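The medium rim spans (266–369, 51–151), 2.5 mm further out than mapped, with its handle at column 318. Descend and grip.

Emit:
drive_tool:
  series:
    - [0.008,0,0.04,0,0,0]
    - [0.008,0,0.08,0,0,0]
    - [0.008,0,0.105,0,0,0]
    - [0.008,0,0.125,0,0,0]
    - [0.008,0,0.137,0,0,0]
    - [0.008,0,0.137,0,0,0]
    - [0.008,0,0.137,0,0,0]

```text
time: 11.28
eef_pos: [0.4952, 0.0383, 0.0517]
tcp_rot: [0.0, 0.98, -0.198, -0.001]
contact_force: [0.3, -0.2, 0.5]
grip_width: 0.0529
```

Emit:
drive_tool:
  series:
    - [0,0,0,0,0,0]
    - [0,0,0,0,0,0]
    - [0,0,0,0,0,0]
    - [0,0,0,0,0,0]
    - [0,0,0,0,0,0]
    - [0,0,0,0,0,0]
    - [0,0,0,0,0,0]
    - [0,0,0,0,0,0]
  gripper: 255
  squeeze: 60

```text
time: 11.95
eef_pos: [0.4959, 0.0389, 0.0527]
tcp_rot: [-0.0, 0.98, -0.198, 0.0]
contact_force: [0.3, 0.8, 1.9]
grip_width: 0.0131
```

Emit:
drive_tool:
  series:
    - [0,0,-0.005,0,0,0]
    - [0,0,-0.01,0,0,0]
    - [0,0,-0.02,0,0,0]
    - [0,0,-0.03,0,0,0]
    - [0,0,-0.045,0,0,0]
    - [0,0,-0.06,0,0,0]
    - [0,0,-0.08,0,0,0]
    - [0,0,-0.1,0,0,0]
    - [0,0,-0.12,0,0,0]
    - [0,0,-0.135,0,0,0]
    - [0,0,-0.14,0,0,0]
    - [0,0,-0.14,0,0,0]

```text
time: 12.95
eef_pos: [0.4967, 0.0387, 0.1945]
tcp_rot: [-0.0, 0.98, -0.198, 0.002]
contact_force: [-0.1, 0.3, -2.8]
grip_width: 0.013
```

Run:
```python
from h import *
pos(); s=env.state()['eef_pos']; r=.078; t=np.radians(-22.8)
im=snap('wrist','w6'); cm=env.camera_model('wrist')
c=s[:2]+r*np.array([np.cos(t),np.sin(t)]); print(c)
for a in (0,90,180,270):
    q=np.radians(a-22.8); print(a,np.round(proj('wrist',[c[0]+.051*np.cos(q),c[1]+.051*np.sin(q),s[2]-.0528+.063],cm),0))
# copper edges along rows/cols
hsv=cv2.cvtColor(im,cv2.COLOR_RGB2HSV); m=((hsv[...,0]<15)&(hsv[...,1]>100)).astype(np.uint8)
m[:, :180]=0; m[:,460:]=0; n,l,st,ce=cv2.connectedComponentsWithStats(m); k=1+np.argmax(st[1:,4]); print('copper bbox',st[k])
m0=(c+[.524,-.1705])/2
carry(c,m0,-22.8,23,.19,.19,r,9)
carry(m0,[.524,-.1705],23,70,.19,.19,r,9)
```

```text
t 12.95 tcp [0.4967 0.0387 0.1945] yaw -22.87 zax [ 0.004 -0.001 -1.   ] F [-0.1  0.3 -2.8] w 0.013 J6 1.82
[0.56855838 0.00845578]
0 [316.  23.]
90 [227. 115.]
180 [317. 200.]
270 [407. 114.]
copper bbox [  232    30   173   171 12665]
[0.001,0.011,0.000,0,0,-0.06],[0.003,0.027,0.000,0,0,-0.14],[0.006,0.045,0.000,0,0,-0.24],[0.011,0.066,0.000,0,0,-0.34],[0.016,0.086,0.000,0,0,-0.46],[0.022,0.106,0.000,0,0,-0.56],[0.028,0.123,0.000,0,0,-0.66],[0.034,0.137,0.000,0,0,-0.74],[0.038,0.147,0.000,0,0,-0.80],
[-0.004,0.010,0.000,0,0,-0.06],[-0.009,0.024,0.000,0,0,-0.14],[-0.014,0.041,0.000,0,0,-0.24],[-0.019,0.059,0.000,0,0,-0.35],[-0.023,0.077,0.000,0,0,-0.47],[-0.026,0.094,0.000,0,0,-0.58],[-0.029,0.110,0.000,0,0,-0.68],[-0.030,0.122,0.000,0,0,-0.76],[-0.031,0.131,0.000,0,0,-0.82],
```

Emit:
drive_tool:
  series:
    - [0.001,0.011,0,0,0,-0.06]
    - [0.003,0.027,0,0,0,-0.14]
    - [0.006,0.045,0,0,0,-0.24]
    - [0.011,0.066,0,0,0,-0.34]
    - [0.016,0.086,0,0,0,-0.46]
    - [0.022,0.106,0,0,0,-0.56]
    - [0.028,0.123,0,0,0,-0.66]
    - [0.034,0.137,0,0,0,-0.74]
    - [0.038,0.147,0,0,0,-0.8]

```text
time: 13.75
eef_pos: [0.4725, -0.1126, 0.1909]
tcp_rot: [-0.001, 0.98, 0.201, -0.001]
contact_force: [0.7, -0.2, -3.0]
grip_width: 0.013
```

Emit:
drive_tool:
  series:
    - [-0.004,0.01,0,0,0,-0.06]
    - [-0.009,0.024,0,0,0,-0.14]
    - [-0.014,0.041,0,0,0,-0.24]
    - [-0.019,0.059,0,0,0,-0.35]
    - [-0.023,0.077,0,0,0,-0.47]
    - [-0.026,0.094,0,0,0,-0.58]
    - [-0.029,0.11,0,0,0,-0.68]
    - [-0.03,0.122,0,0,0,-0.76]
    - [-0.031,0.131,0,0,0,-0.82]
    - [-0.031,0.131,0,0,0,-0.82]
    - [-0.031,0.131,0,0,0,-0.82]

```text
time: 14.67
eef_pos: [0.4954, -0.2439, 0.191]
tcp_rot: [-0.001, 0.82, 0.572, -0.0]
contact_force: [-0.3, 1.8, -2.6]
grip_width: 0.0133
```

Run:
```python
from h import *
pos(); t=np.radians(70); goal([.524-.078*np.cos(t),-.1705-.078*np.sin(t),.0637],70)
snap('wrist','w7')
snap('top','t7')
```

```text
t 14.67 tcp [ 0.4954 -0.2439  0.191 ] yaw 69.79 zax [-0.002  0.002 -1.   ] F [-0.3  1.8 -2.6] w 0.0133 J6 -0.31
t 14.67 delta [0.0006, 0.0021, 0.1273] [-0.003, -0.001, -0.004] rows 3.1
```

View pics/w7.png

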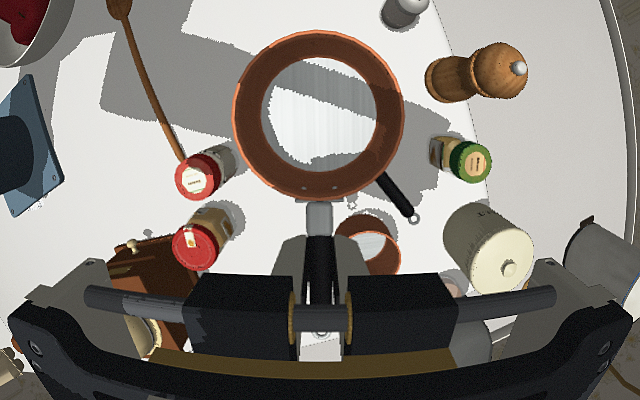

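Medium is above the large pan, rim centre (319, 115). The large handle lies clear to its right, (385,178)–(412,215). I lower it slowly.

Emit:
drive_tool:
  series:
    - [0,0.002,0.015,0,0,0]
    - [0,0.002,0.035,0,0,0]
    - [0,0.002,0.055,0,0,0]
    - [0,0.002,0.07,0,0,0]
    - [0,0.002,0.082,0,0,0]
    - [0,0.002,0.092,0,0,0]
    - [0,0.002,0.1,0,0,0]
    - [0,0.002,0.107,0,0,0]
    - [0,0.002,0.113,0,0,0]
    - [0,0.002,0.118,0,0,0]
    - [0,0.002,0.122,0,0,0]
    - [0,0.002,0.125,0,0,0]

```text
time: 15.77
eef_pos: [0.4981, -0.2449, 0.0672]
tcp_rot: [0.0, 0.819, 0.573, 0.0]
contact_force: [1.2, 0.4, -2.8]
grip_width: 0.013
```

Emit:
drive_tool:
  series:
    - [0,0,0.001,0,0,0]
    - [0,0,0.002,0,0,0]
    - [0,0,0.002,0,0,0]

```text
time: 16.02
eef_pos: [0.4981, -0.245, 0.0656]
tcp_rot: [0.0, 0.819, 0.573, 0.0]
contact_force: [0.7, 1.5, -2.3]
grip_width: 0.0133
```

Emit:
drive_tool:
  series:
    - [0,0,0.001,0,0,0]
    - [0,0,0.002,0,0,0]
    - [0,0,0.003,0,0,0]
    - [0,0,0.003,0,0,0]

```text
time: 16.35
eef_pos: [0.4984, -0.2457, 0.0636]
tcp_rot: [0.001, 0.819, 0.573, -0.0]
contact_force: [-2.9, -0.2, 5.4]
grip_width: 0.0132
```

Emit:
drive_tool:
  series:
    - [0,0,0,0,0,0]
    - [0,0,0,0,0,0]
  squeeze: 8

```text
time: 16.52
eef_pos: [0.4983, -0.2455, 0.0634]
tcp_rot: [0.001, 0.819, 0.573, -0.0]
contact_force: [-2.3, -0.6, 5.5]
grip_width: 0.0139
```

Emit:
drive_tool:
  series:
    - [0,0,0,0,0,0]
    - [0,0,0,0,0,0]
    - [0,0,0,0,0,0]
    - [0,0,0,0,0,0]
    - [0,0,0,0,0,0]
  gripper: 160

```text
time: 16.93
eef_pos: [0.498, -0.2446, 0.0622]
tcp_rot: [-0.0, 0.819, 0.573, 0.0]
contact_force: [0.6, 0.3, -0.4]
grip_width: 0.0344
```

Emit:
drive_tool:
  series:
    - [0,0,-0.01,0,0,0]
    - [0,0,-0.03,0,0,0]
    - [0,0,-0.06,0,0,0]
    - [0,0,-0.09,0,0,0]
    - [0,0,-0.12,0,0,0]
    - [0,0,-0.125,0,0,0]
    - [0,0,-0.125,0,0,0]

```text
time: 17.52
eef_pos: [0.4994, -0.2458, 0.1907]
tcp_rot: [0.003, 0.819, 0.573, 0.001]
contact_force: [-0.4, 0.5, 0.4]
grip_width: 0.0348
```

Run:
```python
from h import *
pos(); snap('wrist','w8'); cm=env.camera_model('wrist')
for nm,c,r,z in (('largerim',[.524,-.1705],.062,.066),('medrim',[.524,-.1705],.051,.074)):
  for a in (0,90,180,270):
    t=np.radians(a+70); print(nm,a,np.round(proj('wrist',[c[0]+r*np.cos(t),c[1]+r*np.sin(t),z],cm),0))
S=np.array([.513,-.344]); t=np.radians(168.2)
g=S+.070*np.array([np.cos(t),np.sin(t)])-.005*np.array([np.cos(-.2),np.sin(-.2)]); print(g)
goal([*g,.20],-12)
```

```text
t 17.52 tcp [ 0.4994 -0.2458  0.1907] yaw 69.95 zax [ 0.005 -0.004 -1.   ] F [-0.4  0.5  0.4] w 0.0348 J6 -0.31
largerim 0 [318.  46.]
largerim 90 [255. 109.]
largerim 180 [318. 169.]
largerim 270 [381. 108.]
medrim 0 [318.  55.]
medrim 90 [265. 109.]
medrim 180 [318. 160.]
medrim 270 [371. 108.]
[ 0.43957895 -0.32869193]
t 17.57 delta [-0.0988, -0.0265, -0.0115] [0.002, -0.001, 1.43] rows 11.4
```

View pics/w8.png

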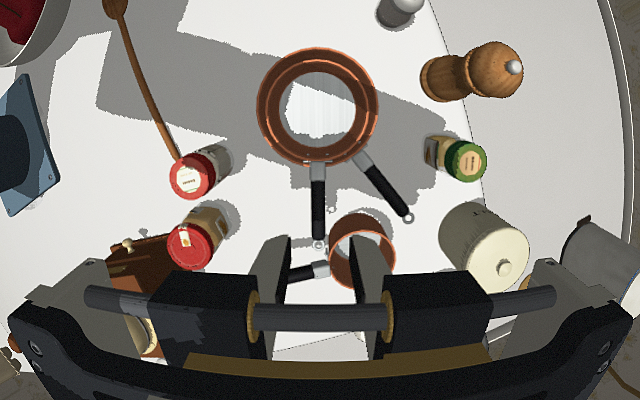

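Medium is nested: its rim is concentric with the large rim, centre (318, 106–108). The handles fan separately at (318,243) and (405,215), and all jars are in place. Small pan rim is at (362, 251). Next I go above its handle.

Run:
```python
from h import *
cm=env.camera_model('wrist')
print('S from w8',atz('wrist',362,251,.068,cm),'handle neck',atz('wrist',322,270,.075,cm))
a=np.array([.45,-.30,.21]); t=np.radians(168.2)
goal(a,29); g=np.array([.513,-.344])+.08*np.array([np.cos(t),np.sin(t)]); print(g); goal([*g,.19],-12,(a,29))
```

```text
S from w8 [ 0.51676654 -0.33152611  0.068     ] handle neck [ 0.46828676 -0.33486704  0.075     ]
t 17.57 delta [-0.0683, -0.0266, -0.0215] [0.002, -0.0, 0.715] rows 5.7
[ 0.43469061 -0.32764032]
t 17.57 delta [-0.0268, 0.0168, 0.02] [0.0, 0.0, 0.716] rows 5.7
```

Emit:
drive_tool:
  series:
    - [-0.012,-0.005,-0.015,0,0,0.12]
    - [-0.023,-0.009,-0.021,0,0,0.24]
    - [-0.035,-0.014,-0.021,0,0,0.36]
    - [-0.046,-0.018,-0.021,0,0,0.48]
    - [-0.057,-0.022,-0.021,0,0,0.6]
    - [-0.068,-0.027,-0.021,0,0,0.715]

```text
time: 18.07
eef_pos: [0.4481, -0.2989, 0.2062]
tcp_rot: [-0.002, 0.969, 0.247, -0.001]
contact_force: [0.3, 0.2, 0.5]
grip_width: 0.0347
```

Emit:
drive_tool:
  series:
    - [-0.005,0.003,0,0,0,0.12]
    - [-0.009,0.006,0,0,0,0.24]
    - [-0.014,0.009,0,0,0,0.36]
    - [-0.018,0.012,0.005,0,0,0.48]
    - [-0.023,0.015,0.01,0,0,0.6]
    - [-0.027,0.017,0.015,0,0,0.715]
    - [-0.027,0.017,0.02,0,0,0.715]
    - [-0.027,0.017,0.02,0,0,0.715]
  gripper: 140

```text
time: 18.73
eef_pos: [0.4327, -0.3262, 0.1857]
tcp_rot: [-0.002, 0.995, -0.103, -0.002]
contact_force: [0.4, 1.2, -0.4]
grip_width: 0.0421
```

Run:
```python
from h import *
pos(); snap('wrist','w9'); cm=env.camera_model('wrist')
c=np.array([.513,-.344])
for a in (0,90,180,270):
    t=np.radians(a-12); print(a,np.round(proj('wrist',[c[0]+.04*np.cos(t),c[1]+.04*np.sin(t),.068],cm),0))
t=np.radians(168)
print('hend',np.round(proj('wrist',[c[0]+.113*np.cos(t),c[1]+.113*np.sin(t),.087],cm),0))
```

```text
t 18.73 tcp [ 0.4327 -0.3262  0.1857] yaw -11.82 zax [-0.003  0.004 -1.   ] F [ 0.4  1.2 -0.4] w 0.0421 J6 0.93
0 [320.  65.]
90 [278. 106.]
180 [319. 146.]
270 [361. 106.]
hend [319. 222.]
```

View pics/w9.png

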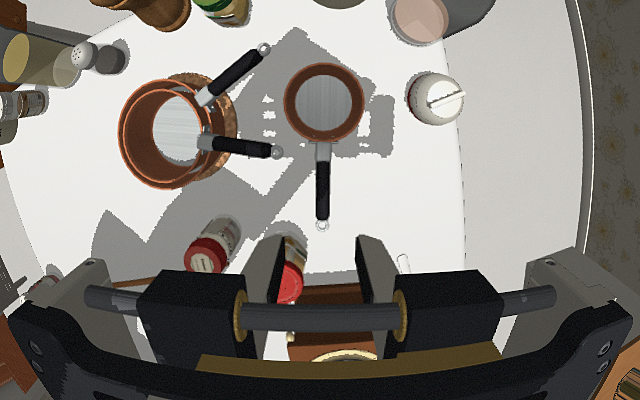

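The small rim spans (284–365, 63–143), centre (324.5, 103). That is 5 mm further right than mapped, and its handle is turned 1.5°. The nest at left looks fine, with its handles at about (240,75) and (240,147). I correct and grip.

Emit:
drive_tool:
  series:
    - [0.004,0.003,0.03,0,0,0.026]
    - [0.004,0.003,0.06,0,0,0.026]
    - [0.004,0.003,0.09,0,0,0.026]
    - [0.004,0.003,0.112,0,0,0.026]
    - [0.004,0.003,0.125,0,0,0.026]
    - [0.004,0.003,0.125,0,0,0.026]
    - [0.004,0.003,0.125,0,0,0.026]

```text
time: 19.37
eef_pos: [0.437, -0.3305, 0.0629]
tcp_rot: [-0.001, 0.993, -0.116, -0.001]
contact_force: [-0.1, -0.8, 1.5]
grip_width: 0.0419
```

Emit:
drive_tool:
  series:
    - [0,0,0,0,0,0]
    - [0,0,0,0,0,0]
    - [0,0,0,0,0,0]
    - [0,0,0,0,0,0]
    - [0,0,0,0,0,0]
    - [0,0,0,0,0,0]
    - [0,0,0,0,0,0]
    - [0,0,0,0,0,0]
  gripper: 255
  squeeze: 60

```text
time: 20.03
eef_pos: [0.4371, -0.3313, 0.0638]
tcp_rot: [0.0, 0.993, -0.117, 0.0]
contact_force: [-2.8, 0.7, 4.0]
grip_width: 0.013
```

Emit:
drive_tool:
  series:
    - [0,0,-0.005,0,0,0]
    - [0,0,-0.01,0,0,0]
    - [0,0,-0.02,0,0,0]
    - [0,0,-0.03,0,0,0]
    - [0,0,-0.045,0,0,0]
    - [0,0,-0.06,0,0,0]
    - [0,0,-0.08,0,0,0]
    - [0,0,-0.1,0,0,0]
    - [0,0,-0.12,0,0,0]
    - [0,0,-0.135,0,0,0]
    - [0,0,-0.14,0,0,0]
    - [0,0,-0.14,0,0,0]

```text
time: 21.03
eef_pos: [0.4379, -0.3319, 0.2056]
tcp_rot: [0.001, 0.993, -0.117, 0.002]
contact_force: [-0.0, -1.3, -3.0]
grip_width: 0.0128
```

Run:
```python
from h import *
pos(); s=env.state()['eef_pos']; r=.08; y=-13.3; t=np.radians(y)
im=snap('wrist','w10'); cm=env.camera_model('wrist')
c=s[:2]+r*np.array([np.cos(t),np.sin(t)]); print(c)
for a in (0,90,180,270):
    q=np.radians(a+y); print(a,np.round(proj('wrist',[c[0]+.04*np.cos(q),c[1]+.04*np.sin(q),s[2]-.061+.068],cm),0))
hsv=cv2.cvtColor(im,cv2.COLOR_RGB2HSV); m=((hsv[...,0]<15)&(hsv[...,1]>100)).astype(np.uint8)
m[:, :200]=0; m[:,440:]=0; m[230:]=0; n,l,st,ce=cv2.connectedComponentsWithStats(m); k=1+np.argmax(st[1:,4]); print('copper bbox',st[k])
carry(c,[.524,-.1705],y,30,.2,.2,r,10)
```

```text
t 21.03 tcp [ 0.4379 -0.3319  0.2056] yaw -13.47 zax [ 0.003 -0.003 -1.   ] F [-0.  -1.3 -3. ] w 0.0128 J6 0.95
[ 0.51579897 -0.35029463]
0 [317.  39.]
90 [248. 110.]
180 [318. 177.]
270 [388. 109.]
copper bbox [ 252   48  132  130 7904]
[-0.002,-0.007,0.000,0,0,-0.05],[-0.005,-0.018,0.000,0,0,-0.11],[-0.007,-0.030,0.000,0,0,-0.19],[-0.009,-0.044,0.000,0,0,-0.28],[-0.011,-0.059,0.000,0,0,-0.38],[-0.012,-0.074,0.000,0,0,-0.47],[-0.013,-0.089,0.000,0,0,-0.56],[-0.012,-0.102,0.000,0,0,-0.64],[-0.012,-0.114,0.000,0,0,-0.71],[-0.012,-0.122,0.000,0,0,-0.76],
```

Emit:
drive_tool:
  series:
    - [-0.002,-0.007,0,0,0,-0.05]
    - [-0.005,-0.018,0,0,0,-0.11]
    - [-0.007,-0.03,0,0,0,-0.19]
    - [-0.009,-0.044,0,0,0,-0.28]
    - [-0.011,-0.059,0,0,0,-0.38]
    - [-0.012,-0.074,0,0,0,-0.47]
    - [-0.013,-0.089,0,0,0,-0.56]
    - [-0.012,-0.102,0,0,0,-0.64]
    - [-0.012,-0.114,0,0,0,-0.71]
    - [-0.012,-0.122,0,0,0,-0.76]
    - [-0.012,-0.122,0,0,0,-0.76]
    - [-0.012,-0.122,0,0,0,-0.76]

```text
time: 22.08
eef_pos: [0.4535, -0.2092, 0.2024]
tcp_rot: [-0.001, 0.966, 0.259, -0.001]
contact_force: [0.9, -0.2, -2.0]
grip_width: 0.0124
```

Run:
```python
from h import *
pos(); t=np.radians(30); goal([.524-.08*np.cos(t),-.1705-.08*np.sin(t),.0778],30)
snap('wrist','w11'); cm=env.camera_model('wrist')
for nm,c,r,z in (('largerim',[.524,-.1705],.062,.066),('medrim',[.524,-.1705],.051,.074)):
  for a in (0,90,180,270):
    t=np.radians(a+30); print(nm,a,np.round(proj('wrist',[c[0]+r*np.cos(t),c[1]+r*np.sin(t),z],cm),0))
```

```text
t 22.08 tcp [ 0.4535 -0.2092  0.2024] yaw 30.03 zax [-0.002  0.001 -1.   ] F [ 0.9 -0.2 -2. ] w 0.0124 J6 0.39
t 22.08 delta [0.0005, 0.0019, 0.1246] [-0.002, 0.001, 0.001] rows 3.0
largerim 0 [320.  47.]
largerim 90 [260. 107.]
largerim 180 [320. 165.]
largerim 270 [380. 107.]
medrim 0 [320.  56.]
medrim 90 [270. 107.]
medrim 180 [320. 156.]
medrim 270 [371. 107.]
```

View pics/w11.png

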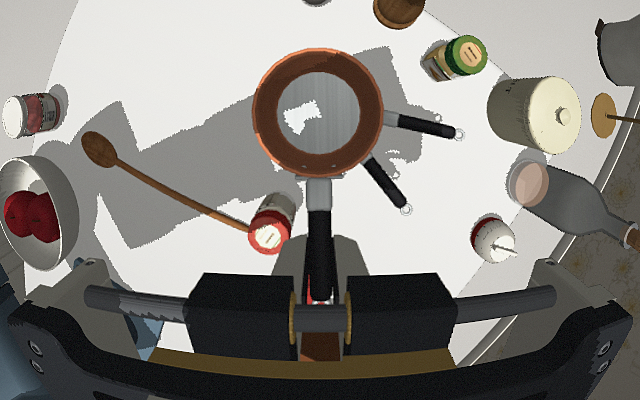

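Run:
```python
from h import *
cm=env.camera_model('wrist'); s=env.state()['eef_pos']
for uv in ((267,237),(290,230),(248,235)):
    p=atz('wrist',*uv,.098,cm); print(uv,p,'tool frame rel TCP',(yawR(30).T@(p-s)).round(4))
```

```text
(267, 237) [ 0.38303051 -0.18816371  0.098     ] tool frame rel TCP [-0.0503 -0.0539  0.1046]
(290, 230) [ 0.40221767 -0.20514987  0.098     ] tool frame rel TCP [-0.0422 -0.0296  0.1046]
(248, 235) [ 0.37464788 -0.16977442  0.098     ] tool frame rel TCP [-0.0484 -0.074   0.1046]
```

The small pan hangs over the nest: its rim centre is (318, 112), it hides the medium rim, and the other two handles lie clear at right. The red jar, about (267,237), is 50 mm behind and 54 mm beside the fingers, so there is room. I lower it.

Emit:
drive_tool:
  series:
    - [0,0.002,0.015,0,0,0]
    - [0,0.002,0.035,0,0,0]
    - [0,0.002,0.055,0,0,0]
    - [0,0.002,0.07,0,0,0]
    - [0,0.002,0.08,0,0,0]
    - [0,0.002,0.09,0,0,0]
    - [0,0.002,0.098,0,0,0]
    - [0,0.002,0.105,0,0,0]
    - [0,0.002,0.111,0,0,0]
    - [0,0.002,0.116,0,0,0]
    - [0,0.002,0.12,0,0,0]
    - [0,0.002,0.123,0,0,0]

```text
time: 23.13
eef_pos: [0.455, -0.2115, 0.0802]
tcp_rot: [0.0, 0.966, 0.259, 0.0]
contact_force: [-0.9, -0.8, -0.2]
grip_width: 0.0127
```

Emit:
drive_tool:
  series:
    - [0,0,0.001,0,0,0]
    - [0,0,0.002,0,0,0]
    - [0,0,0.003,0,0,0]
    - [0,0,0.003,0,0,0]

```text
time: 23.47
eef_pos: [0.4551, -0.2119, 0.0781]
tcp_rot: [0.001, 0.966, 0.259, 0.0]
contact_force: [-2.3, 0.3, 4.1]
grip_width: 0.0125
```

Emit:
drive_tool:
  series:
    - [0,0,0,0,0,0]
    - [0,0,0,0,0,0]
  squeeze: 8

```text
time: 23.63
eef_pos: [0.4552, -0.2115, 0.0779]
tcp_rot: [0.0, 0.966, 0.259, 0.0]
contact_force: [-1.7, -0.1, 3.4]
grip_width: 0.0136
```

Emit:
drive_tool:
  series:
    - [0,0,0,0,0,0]
    - [0,0,0,0,0,0]
    - [0,0,0,0,0,0]
    - [0,0,0,0,0,0]
  gripper: 178

```text
time: 23.97
eef_pos: [0.4551, -0.2113, 0.0773]
tcp_rot: [-0.0, 0.966, 0.259, 0.0]
contact_force: [0.3, 0.1, -0.1]
grip_width: 0.0275
```

Emit:
drive_tool:
  series:
    - [0,0,-0.01,0,0,0]
    - [0,0,-0.03,0,0,0]
    - [0,0,-0.06,0,0,0]
    - [0,0,-0.09,0,0,0]
    - [0,0,-0.12,0,0,0]
    - [0,0,-0.145,0,0,0]
    - [0,0,-0.145,0,0,0]
    - [0,0,-0.145,0,0,0]

```text
time: 24.63
eef_pos: [0.4558, -0.212, 0.2245]
tcp_rot: [0.002, 0.966, 0.259, 0.001]
contact_force: [0.1, -0.2, 0.4]
grip_width: 0.0282
```

Run:
```python
from h import *
pos(); a=snap('wrist','w12'); b=snap('side','s12'); cm=env.camera_model('wrist')
for nm,c,r,z in (('largerim',[.524,-.1705],.062,.066),('medrim',[.524,-.1705],.051,.074),('smallrim',[.524,-.1705],.040,.082)):
  print(nm,[np.round(proj('wrist',[c[0]+r*np.cos(np.radians(k+30)),c[1]+r*np.sin(np.radians(k+30)),z],cm),0).tolist() for k in (0,90,180,270)])
A=cv2.resize(a[20:240,200:480,::-1],(560,440)); B=cv2.resize(b[130:290,230:330,::-1],(240,384)); B=cv2.copyMakeBorder(B,0,56,0,0,cv2.BORDER_CONSTANT)
cv2.imwrite('pics/c12.png',np.hstack([A,B]))
```

```text
t 24.63 tcp [ 0.4558 -0.212   0.2245] yaw 30.07 zax [ 0.003 -0.003 -1.   ] F [ 0.1 -0.2  0.4] w 0.0282 J6 0.39
largerim [[319.0, 50.0], [262.0, 107.0], [319.0, 162.0], [376.0, 107.0]]
medrim [[319.0, 59.0], [271.0, 107.0], [319.0, 153.0], [367.0, 107.0]]
smallrim [[319.0, 68.0], [280.0, 106.0], [319.0, 144.0], [357.0, 106.0]]
```

View pics/c12.png

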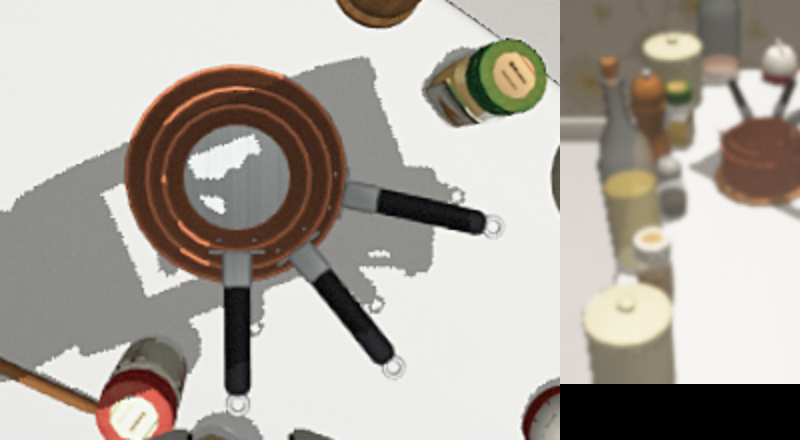

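The three rims are concentric, centres within about 2 px of (318.5, 106–107). The handles fan separately about 40° apart, and the jars stand as before. I hand in.

```bash
python3 -c "
from h import *
print(env.job_done()); pos()"
```

```text
the job is handed in; nothing more can be done
None
the job is handed in; nothing more can be done
```

The three pans are nested on the cork mat and the job is handed in, at about 25 s of the 72 s allowed. No verdict is reported at hand-in.

I picked each pan up by its handle, turned it in the air and lowered it until contact. I then eased the grip before opening the fingers.

**Last checks**
- **Position:** in the final wrist picture the three rims are concentric to about 2 mm. The large pan is about 3 mm off my estimate of the mat centre.
- **Handles:** they point at about -70° (large), -110° (medium) and -150° (small). That is roughly 40° apart, always the same way, and none overlaps. I chose 40° rather than 45° to keep clear of the pepper mill and the red spice jar.
- **Seating:** both upper pans were let go within about 0.3 mm of the height expected for sitting flat. I did not measure their tilt directly.
- **Surroundings:** no jar or bottle I could see had shifted, the gripper was clear, and forces stayed under about 6 N.

**What disagreed**
- **Small pan position:** a reading near the edge of one picture put it about 12 mm from the map. A closer look gave a correction of about 5 mm, and I used that.
- **Sag:** each pan drooped about 3–5° while held, and levelled again when set down.
- **Pictures:** I viewed 12, two over the budget of 10.

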